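# Lock the finger-rest plate under the stage stud

### The arm

A 6-joint arm with a two-finger parallel gripper is mounted at the origin on the work surface. World frame = base frame: x ahead of the robot, y to its left, z up, the work surface at z = 0. Lengths are in m, angles in rad, forces in N, time in s.
With the tool pointing down it reaches from about 0.375 to 0.9 m from the base axis. Payload 3.1 kg.
Tool frame: the origin (TCP) lies at the very end of the fingers, on their centre line; the grasp point (between the pads) lies 19 mm behind it; z points along the fingers, y is the line along which they close (so a half turn about z gives the same grasp; the last joint's range is limited). The gripper opens to 85 mm and grips with 20 to 120 N. Pads are 22 mm wide; open, the fingers measure 114 mm over their backs; the gripper's body (76 mm by 85 mm) begins 54 mm behind the grasp point. The pads swing forward as they close: fully open they stand 13 mm farther back than shut.
Start: joints at [-1.526, 0.527, 1.433, -0, 1.181, -0.178], TCP at [0.138, -0.61, 0.231] pointing down, gripper open.
Joint ranges: [-3.08, 3.08], [-0.75, 2.2], [0.22, 2.44], [-1.43, 4.57], [0, 2.65], [-2.85, 2.85]. Speed limits (rad/s): [2.79, 2.79, 3.14, 3.14, 3.14, 3.14].

### API

Orientations are given as a unit quaternion [w, x, y, z].
In Python, from plant import read_state, viewer, job_done, finder gives the robot as it stands.
- The arm moves only by the tool drive_tool, never from a script. Its argument "commands" is a list that holds one entry, the list of rows, each a list of 7 numbers: the shift along the tool's x, y, z in m, then the turn, a rotation vector about the tool's x, y, z in rad, then the closure, from 0 (fully open) to 1 (shut). A call has 1 to 10 rows; each row shifts and turns the commanded pose from where the row before left it, along the tool's axes as they then stand; what a row does not reach is not made up. A row lasts 1/12 s, in which the tool goes at most 41.7 mm and 7.16 degrees, less where a joint would pass 70% of its speed; a pose out of reach is approached as far as the arm can. A call with a gripper value outside its range is refused whole. The fingers move at their own pace and stop on an object; the grip force is fixed at half the most. Time passes only in rows, so rows that do not move let the fingers close. It gives the time, the measured TCP pose, the force, the opening and the grip force at its end, in the units of the state.
- read_state(): the state, without advancing time (a new reading comes with each control period).
- viewer.get_image(name): name is "side" or "top"; returns a dict with "img" (420x560x3 uint8, blue, green, red), "mtx" (3x3 intrinsics, pixels), "k1" (the pictures are not rectified: a ray, as slopes to the right and down, at radius r is drawn at 1 + k1 r^2 times it, then the intrinsics apply), "origin" and "attitude" of the camera in the world. Camera axes: x right, y down, z forward; pixel columns grow to the right and rows downward; lengths in m; the calibration is good to about 2 mm. A picture is of the moment at which its call begins. There is no depth.
- job_done(): hands the job in; it is judged then, once.
Trained networks look in the newest picture that a camera, given by its name, has taken for a name from the list of things; names that differ only in an ending like _2 or _b are one class to them, and where a whole thing is asked for, a point or a joint stands for the part that bears it (a point fixed in the world has none). Each returns a list of dicts, best first, with "score" (0 to 1); they miss things now and then, are a little off and sometimes report something else, mostly with a low value. They report only what shows in the picture. A call takes as long as a camera call. They do not tell look-alikes from the thing itself.
- finder.search_frame(name, camera): "rect" ([left, top, width, height] as shares, 0 to 1, of the picture: columns of its width, rows of its height, round what is visible of it).
- finder.trace(name, camera): "mask" (420x560 bool, what is visible of it) and "rect" ([left, top, width, height] as shares, 0 to 1, of the picture: columns of its width, rows of its height, round what is visible of it).
The state is a dict: "time_s": time; "q": joint angles; "joint_vel": joint speeds; "joint_torque": joint torques, N m; "tool_pos": TCP position; "tool_rot": TCP orientation; "force": force on the tool from outside, world axes, zero at the start; "wrist_torque": the same for the moment, N m; "finger_gap": finger opening in m; "grasp_force": force on a finger pad.
Only numpy, scipy, OpenCV 4.12 (cv2) and the standard library are available. Lean on these libraries where they do the work, as an engineer would, in place of code of your own. Each camera call takes 0.05 s, during which the arm holds its last target. There are 200 camera calls.

### The job

Fit the finger-rest plate with the oblong eye onto the black-topped examination stage: tilt the plate nose down so that the eye passes the wide round head of the steel stud, then level it so that it lies flat on the stage, held under the head, and let go. Leave the look-alike plate with the small round hole and the little dropper bottle where they are.

Things in the scene. Friction and masses are not known exactly. Their poses are not given: they have to be found in the camera images.
- rest_plate: Plate to fit: aluminium, 5 mm thick, 0.15-0.31 kg, flat on the table, nose to the robot (yaw within 0.4). Origin: centre of the eye, underside; x nose to tail, z up. Rectangular eye 56 mm (x) by 90 mm (y); nose bar x -44 to -28 mm, rear bar x 28 to 44, frame 118 wide, tail 56 wide to x 116. Black upright grip fin at x 80, y 0: 14 mm thick (x), 40 wide (y), top 45 above the underside.
- spare_plate: Look-alike to leave alone, loose: same outline and fin, but with only a 36 mm round hole. It lies flat next to the other plate, on either side of it. Origin: centre of the hole, on the underside; x from nose to tail.
- stage: Fixed slab, black top 22 mm above the table, with a steel stud. Origin: on the stud's axis at table level, z up. Slab: x -80 to 160, y -100 to 100 mm. Stem 12 mm in diameter; round head 66 mm across, underside 48 and top 54 mm above the table. Tilted 0.5 rad, the nose bar drops beyond the head, draws back under it until the rear bar clears the head; the tail is lowered. Final yaw is free.
- drop_bottle: Small white dropper bottle, loose, 32 mm in diameter and 70 mm tall, standing on the table beyond the work; leave alone. Origin: centre of its underside.
There are look-alikes about, which are no part of the job. What is shaped like the rest_plate but brown or orange is not meant.

How it is judged:
At the end, for the whole second after the job is handed in: The finger-rest plate lies at rest on the stage with the stud's stem inside its eye, level within 0.12 rad, its underside at the eye's centre less than 30 mm above the table (8 mm above the stage top) (x of stage in the frame of rest_plate between -0.032 and 0.032 m and y of stage in the frame of rest_plate between -0.048 and 0.048 m and z of rest_plate in the frame of stage below 0.03 m and angle between rest_plate's own z axis and vertical below 0.12 rad and linear speed of rest_plate below 0.02 m/s); the robot touches nothing.
It fails at once if the plate with the round hole is shifted by more than 30 mm (distance of spare_plate from where it was at the start of the episode above 0.03 m).
It fails at once if the dropper bottle is shifted by more than 30 mm or tipped over (distance of drop_bottle from where it was at the start of the episode above 0.03 m or angle between drop_bottle's own z axis and vertical above 0.5 rad).
It also fails if it takes over 45 s, if anything falls off the work surface, if the arm or the gripper's body presses on something with over 40 N, if the wrist force passes 120 N, or if a joint passes its speed limit or range.

## Working session

There is one attempt and no reset: what is moved stays moved. The work goes in short steps, Python scripts to look and compute and a tool call to move; the robot and the scene stay as the last step left them, time stands still between calls to the robot, and variables do not carry over. Pictures are saved under pics/ and viewed, at most 10 in all, crops included, and the job is handed in when it is done.

Besides the shell and the picture viewer there is one more tool, called as name(argument=value, ...) on one line, values as JSON. drive_tool: Moves the arm, as the interface text tells. Its arguments: {"type":"object","properties":{"commands":{"type":"array","items":{"type":"array","items":{"type":"array","items":{"type":"number"}}}}},"required":["commands"]}

```bash
ls; mkdir -p pics
python3 - <<'E'
from plant import read_state, viewer, finder
import cv2,numpy as np
s=read_state(); print(s)
for n in ["top","side"]:
    d=viewer.get_image(n); cv2.imwrite(f"pics/{n}0.png",d["img"]); print(n,{k:v for k,v in d.items() if k!="img"})
    for t in ["rest_plate","stage","drop_bottle"]:
        print(t,[(round(r["score"],2),np.round(r["rect"],3).tolist()) for r in finder.search_frame(t,n)][:4])
E
```

```text
pics
{'time_s': 0.0, 'q': array([-1.52649430e+00,  5.28492003e-01,  1.43394267e+00, -1.11791358e-05,
        1.18140073e+00, -1.78510844e-01]), 'joint_vel': array([-5.67224306e-04, -8.81266309e-05, -9.34767448e-04, -6.71692610e-04,
       -2.37385172e-04, -3.05379378e-04]), 'joint_torque': array([-1.70086911e-03, -4.42354524e+01, -1.78026956e+01, -2.67204405e-04,
        8.50843498e-03, -1.19983733e-05]), 'tool_pos': array([ 0.13809443, -0.60879433,  0.23030492]), 'tool_rot': array([-1.11919765e-03,  9.93799858e-01,  1.11178171e-01,  7.00356290e-05]), 'force': array([-0.65272476,  0.56841583, -0.33230666]), 'wrist_torque': array([ 0.04497182, -0.00654388,  0.00418081]), 'grasp_force': 0.0, 'finger_gap': 0.0855657231393493}
top {'mtx': array([[417.0211809 ,   0.        , 270.19417818],
       [  0.        , 417.0211809 , 216.83706025],
       [  0.        ,   0.        ,   1.        ]]), 'k1': -0.12108516354356118, 'origin': array([ 0.47945579, -0.14801946,  1.02820971]), 'attitude': array([-0.02550498,  0.71427046, -0.69891728,  0.0261121 ])}
rest_plate [(0.86, [0.698, 0.653, 0.111, 0.162]), (0.76, [0.391, 0.484, 0.106, 0.168]), (0.63, [0.482, 0.688, 0.122, 0.162])]
stage [(0.75, [0.122, 0.443, 0.145, 0.237])]
drop_bottle [(0.5, [0.354, 0.257, 0.03, 0.033])]
side {'mtx': array([[404.89661091,   0.        , 279.780685  ],
       [  0.        , 404.89661091, 209.04475946],
       [  0.        ,   0.        ,   1.        ]]), 'k1': -0.02360325665501981, 'origin': array([0.42655914, 0.7961226 , 0.72902278]), 'attitude': array([ 0.03266588, -0.08265582,  0.88652242, -0.45406933])}
rest_plate [(0.64, [0.622, 0.457, 0.091, 0.09]), (0.59, [0.487, 0.521, 0.104, 0.071]), (0.56, [0.612, 0.37, 0.088, 0.055])]
stage [(0.61, [0.393, 0.686, 0.214, 0.234])]
drop_bottle [(0.75, [0.323, 0.533, 0.027, 0.055])]
```

View pics/top0.png

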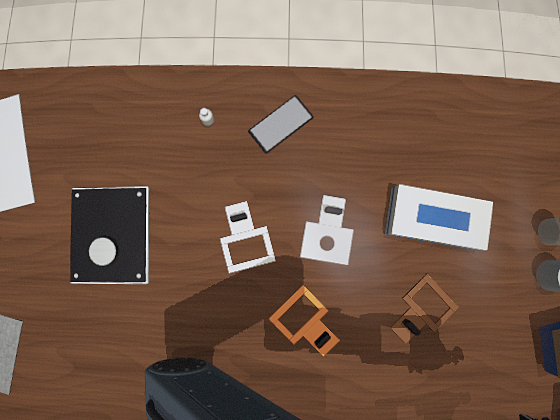

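View pics/side0.png

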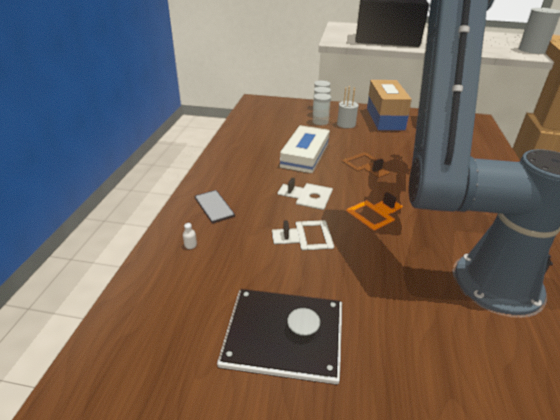

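The top view shows the rest plate with its eye at about (247,249) and fin at (238,216). The spare plate's round hole is at (327,243), the stage's stud head at (102,251) and the bottle at (206,116). Next I'll measure these in both views.

```bash
cat > h.py <<'E'
import numpy as np, cv2
from scipy.spatial.transform import Rotation as R
def cam(d):
    w,x,y,z=d["attitude"]; return R.from_quat([x,y,z,w]).as_matrix(),np.array(d["origin"]),d["mtx"],np.array([d["k1"],0,0,0.])
def p2w(d,px,z):
    C,o,K,k=cam(d); u=cv2.undistortPoints(np.float64(px).reshape(-1,1,2),K,k).reshape(-1,2)
    r=np.c_[u,np.ones(len(u))]@C.T; return o+r*((z-o[2])/r[:,2])[:,None]
def w2p(d,P):
    C,o,K,k=cam(d); rv=cv2.Rodrigues(C.T)[0]
    return cv2.projectPoints(np.float64(P).reshape(-1,1,3),rv,-C.T@o,K,k)[0].reshape(-1,2)
def holes(img,x0,y0,x1,y1,th):
    g=cv2.cvtColor(img,cv2.COLOR_BGR2GRAY)[y0:y1,x0:x1]
    g=cv2.resize(g,None,fx=4,fy=4,interpolation=cv2.INTER_CUBIC)
    cs,h=cv2.findContours((g>th).astype(np.uint8),cv2.RETR_CCOMP,cv2.CHAIN_APPROX_NONE)
    return [((c.reshape(-1,2)+.5)/4-.5+[x0,y0],h[0][i][3]>=0) for i,c in enumerate(cs) if cv2.contourArea(c)>1500]
def rect(P): 
    c,s,a=cv2.minAreaRect(np.float32(P[:,:2]*1000)); return np.round(c,1),np.round(s,1),round(a,1)
E
cat > m.py <<'E'
from h import *
from plant import viewer
D={n:viewer.get_image(n) for n in("top","side")}
B={"top":dict(plate=(215,195,283,280),spare=(297,190,360,270),head=(84,232,122,270),bottle=(196,105,217,128)),
   "side":dict(plate=(268,215,340,255),spare=(270,178,340,212),head=(282,302,326,340))}
Z=dict(plate=.005,spare=.005,head=.054,bottle=.05)
for n,b in B.items():
    for t,r in b.items():
        for c,hole in holes(D[n]["img"],*r,120): print(n,t,"hole" if hole else "outer",*rect(p2w(D[n],c,Z[t])))
d=D["top"]; g=cv2.cvtColor(d["img"],cv2.COLOR_BGR2GRAY)
print("stage corners",np.round(p2w(d,[[71,188],[147,187],[148,283],[71,283]],.022)[:,:2]*1000))
E
python3 m.py
```

```text
top plate outer [508.3 -83.6] [162.5 120.9] 16.4
top plate hole [473.3 -93.9] [56.4 91.5] 16.1
top plate hole [552.3 -69.3] [18.1 42.5] 16.2
top spare outer [ 528.7 -293.6] [122.3 163.1] 81.4
top spare hole [ 492.9 -287.8] [35.  33.9] 0.7
top spare hole [ 574.6 -302.5] [45.2 18.8] 81.0
top head outer [460.3 250.1] [65.3 66.4] 1.9
top bottle outer [792.9  12.3] [44.9 32.1] 42.2
side plate outer [510.4 -84.3] [166.6 131.6] 15.9
side plate hole [475.6 -93.9] [51.8 82.1] 16.2
side spare outer [ 530.8 -295.8] [136.9 168.6] 81.3
side head outer [462.5 252.2] [67.3 69.1] 10.9
stage corners [[615. 352.]
 [620. 156.]
 [386. 144.]
 [379. 340.]]
```

```bash
cat > plan.py <<'E'
import sys; from h import *; from plant import read_state
# usage: plan.py x y z yaw tilt [n]  -> constant row that reaches TCP target
def toolR(yaw,t):
    c,s=np.cos(yaw),np.sin(yaw)
    px=np.array([np.cos(t)*c,np.cos(t)*s,np.sin(t)]); py=np.array([-s,c,0]); return np.c_[py,px,-np.cross(px,py)]
def pose(s):
    w,x,y,z=s["tool_rot"]; return np.array(s["tool_pos"]),R.from_quat([x,y,z,w]).as_matrix()
def row(p0,R0,p1,R1,n=None):
    rv=R.from_matrix(R0.T@R1).as_rotvec(); d=R0.T@(p1-p0)
    n=n or int(np.ceil(max(np.linalg.norm(rv)/.115,np.linalg.norm(d)/.037)))
    S=sum(R.from_rotvec(rv*k/n).as_matrix() for k in range(n)); return n,np.linalg.solve(S,d),rv/n
if __name__=="__main__":
    a=[float(v) for v in sys.argv[1:]]; s=read_state(); p,Q=pose(s)
    n,sh,t=row(p,Q,np.array(a[:3]),toolR(a[3],a[4]),int(a[5]) if len(a)>5 else None)
    print("t",round(s["time_s"],2),"pos",np.round(p,4),"tilt",np.round(np.arcsin(Q[2,1]),3),"yaw",np.round(np.arctan2(Q[1,1],Q[0,1]),3),"gap",round(s["finger_gap"],4),"F",np.round(s["force"],1))
    print("rows",n,np.round(sh,4).tolist(),np.round(t,4).tolist())
E
python3 plan.py 0.551 -0.0715 0.10 0.282 0 20
```

```text
t 0.5 pos [ 0.1381 -0.6095  0.2313] tilt -0.0 yaw -1.348 gap 0.0854 F [-0.3  0.7  0.3]
rows 20 [0.0378, 0.0031, 0.0066] [-0.0, -0.0, -0.0815]
```

drive_tool(commands=[[[0.0378,0.0031,0.0066,0,0,-0.0815,0.55],[0.0378,0.0031,0.0066,0,0,-0.0815,0.55],[0.0378,0.0031,0.0066,0,0,-0.0815,0.55],[0.0378,0.0031,0.0066,0,0,-0.0815,0.55],[0.0378,0.0031,0.0066,0,0,-0.0815,0.55],[0.0378,0.0031,0.0066,0,0,-0.0815,0.55],[0.0378,0.0031,0.0066,0,0,-0.0815,0.55],[0.0378,0.0031,0.0066,0,0,-0.0815,0.55],[0.0378,0.0031,0.0066,0,0,-0.0815,0.55],[0.0378,0.0031,0.0066,0,0,-0.0815,0.55]]])

```text
time_s: 1.33
tool_pos: [0.4623, -0.4294, 0.1651]
tool_rot: [0.001, 0.867, 0.498, 0.0]
force: [0.4, -0.0, -0.2]
finger_gap: 0.0387
grasp_force: 0.0
```

drive_tool(commands=[[[0.0378,0.0031,0.0066,0,0,-0.0815,0.55],[0.0378,0.0031,0.0066,0,0,-0.0815,0.55],[0.0378,0.0031,0.0066,0,0,-0.0815,0.55],[0.0378,0.0031,0.0066,0,0,-0.0815,0.55],[0.0378,0.0031,0.0066,0,0,-0.0815,0.55],[0.0378,0.0031,0.0066,0,0,-0.0815,0.55],[0.0378,0.0031,0.0066,0,0,-0.0815,0.55],[0.0378,0.0031,0.0066,0,0,-0.0815,0.55],[0.0378,0.0031,0.0066,0,0,-0.0815,0.55],[0.0378,0.0031,0.0066,0,0,-0.0815,0.55]]])

```text
time_s: 2.17
tool_pos: [0.5521, -0.0709, 0.0993]
tool_rot: [0.001, 0.599, 0.801, 0.0]
force: [-0.3, 0.6, -0.0]
finger_gap: 0.0388
grasp_force: 0.0
```

```bash
python3 plan.py 0.551 -0.0715 0.011 0.282 0 6
python3 - <<'E'
from plant import viewer; import cv2,numpy as np
a=viewer.get_image("top")["img"][160:300,170:350]; b=viewer.get_image("side")["img"][150:290,220:400]
cv2.imwrite("pics/a1.png",cv2.resize(np.vstack([a,b]),None,fx=2.1,fy=2.1,interpolation=cv2.INTER_CUBIC))
E
```

```text
t 2.17 pos [ 0.5521 -0.0709  0.0993] tilt 0.002 yaw 0.286 gap 0.0388 F [-0.3  0.6 -0. ]
rows 6 [-0.0, -0.0002, 0.0147] [0.0003, 0.0002, 0.0007]
```

View pics/a1.png

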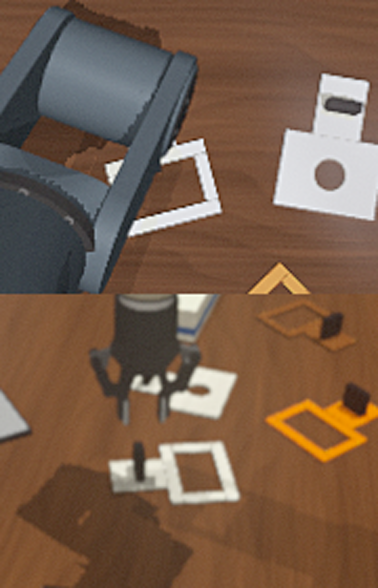

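The crop shows the fingers (side view, about col 125 and 163) on either side of the fin (col 138), above the plate with the eye. I'll go down and close.

drive_tool(commands=[[[0,-0.001,0.0147,0,0,0.004,0.55],[0,0,0.0147,0,0,0,0.55],[0,0,0.0147,0,0,0,0.55],[0,0,0.0147,0,0,0,0.55],[0,0,0.0147,0,0,0,0.55],[0,0,0.0147,0,0,0,0.55],[0,0,0,0,0,0,0.55]]])

```text
time_s: 2.85
tool_pos: [0.5491, -0.0732, 0.009]
tool_rot: [-0.002, 0.603, 0.798, -0.001]
force: [0.4, 0.5, -0.4]
finger_gap: 0.0385
grasp_force: 0.0
```

drive_tool(commands=[[[0,0,0,0,0,0,1],[0,0,0,0,0,0,1],[0,0,0,0,0,0,1],[0,0,0,0,0,0,1],[0,0,0,0,0,0,1],[0,0,0,0,0,0,1],[0,0,0,0,0,0,1]]])

```text
time_s: 3.43
tool_pos: [0.5508, -0.073, 0.0119]
tool_rot: [0.001, 0.602, 0.798, 0.0]
force: [0.4, -0.1, 4.2]
finger_gap: 0.0131
grasp_force: 59.2
```

drive_tool(commands=[[[0,0,-0.015,0,0,0,1],[0,0,-0.025,0,0,0,1],[0,0,-0.035,0,0,0,1],[0,0,-0.035,0,0,0,1],[0,0,-0.03,0,0,0,1],[0,0,0,0,0,0,1]]])

```text
time_s: 3.93
tool_pos: [0.5537, -0.0736, 0.1568]
tool_rot: [0.005, 0.602, 0.798, 0.002]
force: [1.4, -0.5, -1.6]
finger_gap: 0.0134
grasp_force: 58.8
```

```bash
python3 plan.py 0.5086 0.2647 0.18 0.28 0.5 14
```

```text
t 3.93 pos [ 0.5537 -0.0736  0.1568] tilt 0.01 yaw 0.278 gap 0.0134 F [ 1.4 -0.5 -1.6]
rows 14 [0.0241, 0.0039, -0.0009] [-0.035, 0.0005, -0.0]
```

drive_tool(commands=[[[0.0241,0.0039,-0.0009,-0.035,0,0,1],[0.0241,0.0039,-0.0009,-0.035,0,0,1],[0.0241,0.0039,-0.0009,-0.035,0,0,1],[0.0241,0.0039,-0.0009,-0.035,0,0,1],[0.0241,0.0039,-0.0009,-0.035,0,0,1],[0.0241,0.0039,-0.0009,-0.035,0,0,1],[0.0241,0.0039,-0.0009,-0.035,0,0,1]]])

```text
time_s: 4.52
tool_pos: [0.5278, 0.0978, 0.1592]
tool_rot: [0.073, 0.598, 0.792, 0.098]
force: [-0.5, -0.6, -1.8]
finger_gap: 0.0132
grasp_force: 58.9
```

drive_tool(commands=[[[0.0241,0.0039,-0.0009,-0.035,0,0,1],[0.0241,0.0039,-0.0009,-0.035,0,0,1],[0.0241,0.0039,-0.0009,-0.035,0,0,1],[0.0241,0.0039,-0.0009,-0.035,0,0,1],[0.0241,0.0039,-0.0009,-0.035,0,0,1],[0.0241,0.0039,-0.0009,-0.035,0,0,1],[0.0241,0.0039,-0.0009,-0.035,0,0,1],[0,0,0,0,0,0,1],[0,0,0,0,0,0,1]]])

```text
time_s: 5.27
tool_pos: [0.5034, 0.2662, 0.1741]
tool_rot: [0.145, 0.583, 0.776, 0.192]
force: [-0.4, -0.5, -1.5]
finger_gap: 0.0136
grasp_force: 58.9
```

```bash
cat > ov.py <<'E'
import sys; from h import *; from plan import *; from plant import viewer
def model(p,Q,zt,xt=.08):
    P=np.c_[Q[:,1],Q[:,0],-Q[:,2]]; E=p-P@[xt,0,zt]; return E,P
O=[[-44,-59],[28+16,-59],[44,-28],[116,-28],[116,28],[44,28],[44,59],[-44,59]]; I=[[-28,-45],[28,-45],[28,45],[-28,45]]
if __name__=="__main__":
    p,Q=pose(read_state()); E,P=model(p,Q,.011); print("E",E,"tilt",np.arcsin(P[2,0]),"yaw",np.arctan2(P[1,0],P[0,0]))
    im=[]
    for n in("top","side"):
        d=viewer.get_image(n); g=d["img"].copy(); g=cv2.resize(g,None,fx=4,fy=4,interpolation=cv2.INTER_CUBIC)
        for L in(O,I):
            W=E+np.c_[np.array(L)/1e3,np.full(len(L),.005)]@P.T
            cv2.polylines(g,[np.int32((w2p(d,W)+.5)*4)],True,(0,0,255),1)
        c=np.linspace(0,6.28,60); W=np.c_[.461+.033*np.cos(c),.251+.033*np.sin(c),.054+0*c]
        cv2.polylines(g,[np.int32((w2p(d,W)+.5)*4)],True,(0,255,0),1)
        m=w2p(d,[[.47,.25,.06]])[0]*4; x,y=int(m[0])-300,int(m[1])-(260 if n=="top" else 330); x=max(x,0)
        im.append(cv2.resize(g[y:y+520,x:x+600],(400,347)))
    cv2.imwrite("pics/"+sys.argv[1],np.hstack(im))
E
python3 ov.py b1.png; python3 plan.py 0.5086 0.2647 0.151 0.28 0.5 3
```

```text
E [0.44038927 0.24799528 0.12700201] tilt 0.4861557827237469 yaw 0.28137469285355793
t 5.37 pos [0.505  0.265  0.1747] tilt 0.488 yaw 0.278 gap 0.0134 F [-0.7 -0.7 -2.2]
rows 3 [-0.0004, -0.0027, 0.0075] [-0.004, 0.0003, -0.0006]
```

View pics/b1.png

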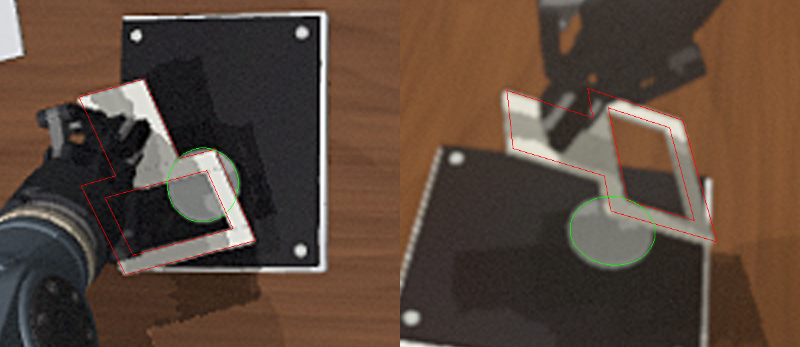

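The red model outline matches the plate in both views to about 2 mm, and the green circle sits on the stud head. The nose bar is on the robot's side of the head. Next is the descent.

```bash
python3 plan.py 0.509 0.262 0.099 0.28 0.5 8
```

```text
t 5.37 pos [0.505  0.265  0.1747] tilt 0.488 yaw 0.278 gap 0.0134 F [-0.7 -0.7 -2.2]
rows 8 [-0.0005, -0.0041, 0.0085] [-0.0015, 0.0001, -0.0002]
```

drive_tool(commands=[[[-0.0005,-0.0041,0.0085,-0.0015,0,0,1],[-0.0005,-0.0041,0.0085,-0.0015,0,0,1],[-0.0005,-0.0041,0.0085,-0.0015,0,0,1],[-0.0005,-0.0041,0.0085,-0.0015,0,0,1],[-0.0005,-0.0041,0.0085,-0.0015,0,0,1],[-0.0005,-0.0041,0.0085,-0.0015,0,0,1],[-0.0005,-0.0041,0.0085,-0.0015,0,0,1],[-0.0005,-0.0041,0.0085,-0.0015,0,0,1],[0,0,0,0,0,0,1],[0,0,0,0,0,0,1]]])

```text
time_s: 6.2
tool_pos: [0.5108, 0.2615, 0.1002]
tool_rot: [0.149, 0.584, 0.773, 0.198]
force: [0.6, -0.1, -1.1]
finger_gap: 0.0133
grasp_force: 59.3
```

```bash
python3 ov.py b2.png; python3 plan.py 0.537 0.27 0.0985 0.28 0.5 5
```

```text
E [0.44835211 0.24382612 0.0521648 ] tilt 0.49987672337388545 yaw 0.2765099614228191
t 6.3 pos [0.5111 0.2621 0.1011] tilt 0.502 yaw 0.277 gap 0.0127 F [ 0.4 -0.2 -1.3]
rows 5 [0.0001, 0.0045, 0.0031] [0.0004, 0.0001, -0.0005]
```

View pics/b2.png

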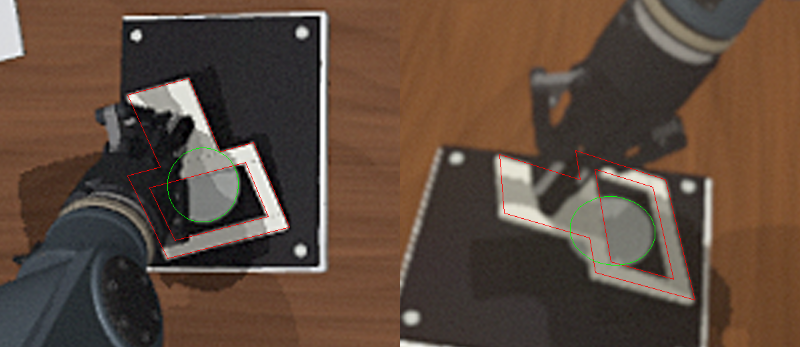

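The rear bar is over the head and the nose bar sits below the level of the head's underside, on the robot's side. Measured forces are small. I'll drop 2.5 mm and draw the bar under the head.

drive_tool(commands=[[[0,-0.0012,0.0022,0,0,0,1],[0.0003,0.004,0.0022,0,0,0,1],[0.0003,0.004,0.0022,0,0,0,1],[0.0003,0.004,0.0022,0,0,0,1],[0.0003,0.004,0.0022,0,0,0,1],[0.0003,0.004,0.0022,0,0,0,1],[0.0003,0.004,0.0022,0,0,0,1],[0,0,0,0,0,0,1],[0,0,0,0,0,0,1]]])

```text
time_s: 7.05
tool_pos: [0.5371, 0.2721, 0.099]
tool_rot: [0.148, 0.584, 0.774, 0.198]
force: [0.1, 0.2, -2.1]
finger_gap: 0.013
grasp_force: 59.3
```

```bash
python3 ov.py b3.png; python3 plan.py 0.537 0.27 0.0985 0.28 0.5 5
```

```text
E [0.47464278 0.25423072 0.05108751] tilt 0.4992728492439389 yaw 0.27809315646461097
t 7.15 pos [0.5364 0.2718 0.0988] tilt 0.498 yaw 0.278 gap 0.0131 F [-0.7 -0.1 -2.4]
rows 5 [-0.0004, -0.0, 0.0001] [-0.0004, -0.0, -0.0003]
```

View pics/b3.png

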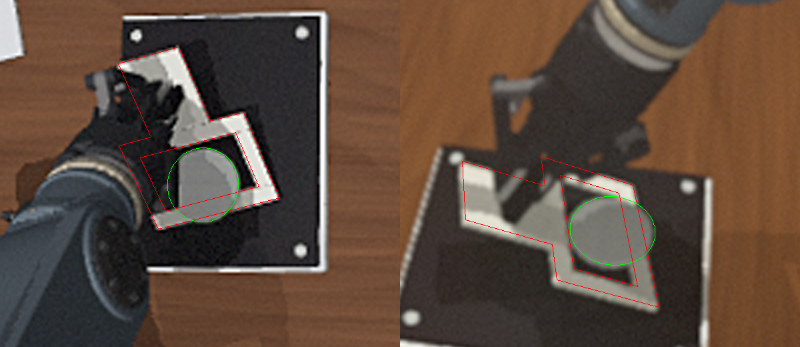

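The side view shows the nose bar passing behind and under the head, with the head inside the eye. I'll work out the levelling move and check its clearances.

Run:
```python
from plan import *; from ov import model
s=read_state(); p=np.array([.5367,.2719,.0989]); Q=toolR(.278,.499); p1=np.array([.5547,.2779,.0365]); Q1=toolR(.278,0)
n,sh,t=row(p,Q,p1,Q1,10); print(np.round(sh,4),np.round(t,4)); sh=np.round(sh,4);t=np.round(t,4)
u=np.array([np.cos(.278),np.sin(.278),0])
for k in range(11):
    E,P=model(p,Q,.011); f=lambda x,z:(lambda w:(round(1e3*(w-[.461,.251,0])@u,1),round(1e3*w[2],1)))(E+P@[x,0,z])
    print("front low",f(-.044,0),"in top",f(-.028,.005),"in low",f(-.028,0),"rear low",f(.028,0))
    p=p+Q@sh; Q=Q@R.from_rotvec(t).as_matrix()
```

```text
[0.0001 0.0001 0.0066] [ 0.0499 -0.      0.    ]
front low (np.float64(-25.1), np.float64(29.9)) in top (np.float64(-13.4), np.float64(41.9)) in low (np.float64(-11.0), np.float64(37.6)) rear low (np.float64(38.1), np.float64(64.4))
front low (np.float64(-25.2), np.float64(29.4)) in top (np.float64(-12.9), np.float64(40.9)) in low (np.float64(-10.7), np.float64(36.4)) rear low (np.float64(39.7), np.float64(60.7))
front low (np.float64(-25.2), np.float64(28.9)) in top (np.float64(-12.4), np.float64(39.7)) in low (np.float64(-10.5), np.float64(35.1)) rear low (np.float64(41.1), np.float64(56.9))
front low (np.float64(-25.4), np.float64(28.4)) in top (np.float64(-12.0), np.float64(38.6)) in low (np.float64(-10.3), np.float64(33.9)) rear low (np.float64(42.3), np.float64(53.1))
front low (np.float64(-25.5), np.float64(28.0)) in top (np.float64(-11.7), np.float64(37.5)) in low (np.float64(-10.2), np.float64(32.7)) rear low (np.float64(43.3), np.float64(49.2))
front low (np.float64(-25.7), np.float64(27.5)) in top (np.float64(-11.4), np.float64(36.3)) in low (np.float64(-10.2), np.float64(
[... 272 characters left out ...]
oat64(26.6)) in top (np.float64(-11.0), np.float64(33.9)) in low (np.float64(-10.2), np.float64(29.0)) rear low (np.float64(45.1), np.float64(37.3))
front low (np.float64(-26.3), np.float64(26.1)) in top (np.float64(-10.9), np.float64(32.7)) in low (np.float64(-10.4), np.float64(27.7)) rear low (np.float64(45.4), np.float64(33.3))
front low (np.float64(-26.5), np.float64(25.7)) in top (np.float64(-10.8), np.float64(31.5)) in low (np.float64(-10.6), np.float64(26.5)) rear low (np.float64(45.4), np.float64(29.3))
front low (np.float64(-26.8), np.float64(25.3)) in top (np.float64(-10.8), np.float64(30.3)) in low (np.float64(-10.8), np.float64(25.3)) rear low (np.float64(45.2), np.float64(25.3))
```

drive_tool(commands=[[[0.0001,0.0001,0.0066,0.05,0,0,1],[0.0001,0.0001,0.0066,0.05,0,0,1],[0.0001,0.0001,0.0066,0.05,0,0,1],[0.0001,0.0001,0.0066,0.05,0,0,1],[0.0001,0.0001,0.0066,0.05,0,0,1]]])

```text
time_s: 7.57
tool_pos: [0.5492, 0.276, 0.0687]
tool_rot: [0.074, 0.598, 0.792, 0.099]
force: [0.9, -0.1, -1.8]
finger_gap: 0.0131
grasp_force: 59.2
```

drive_tool(commands=[[[0.0001,0.0001,0.0066,0.05,0,0,1],[0.0001,0.0001,0.0066,0.05,0,0,1],[0.0001,0.0001,0.0066,0.05,0,0,1],[0.0001,0.0001,0.0066,0.05,0,0,1],[0.0001,0.0001,0.0066,0.05,0,0,1],[0,0,0,0,0,0,1],[0,0,0,0,0,0,1]]])

```text
time_s: 8.15
tool_pos: [0.5545, 0.278, 0.0358]
tool_rot: [-0.001, 0.602, 0.798, 0.0]
force: [-1.5, -0.6, -2.2]
finger_gap: 0.0127
grasp_force: 59.3
```

```bash
python3 ov.py b4.png; python3 plan.py 0.5547 0.2779 0.0345 0.278 0 1
```

```text
E [0.47752878 0.25603528 0.02484543] tilt -0.0005420240945592023 yaw 0.2783523025706453
t 8.25 pos [0.5535 0.2779 0.0363] tilt -0.001 yaw 0.279 gap 0.0134 F [-0.1  0.4 -1.9]
rows 1 [-0.0003, 0.0011, 0.0018] [-0.0013, -0.0009, 0.0006]
```

View pics/b4.png

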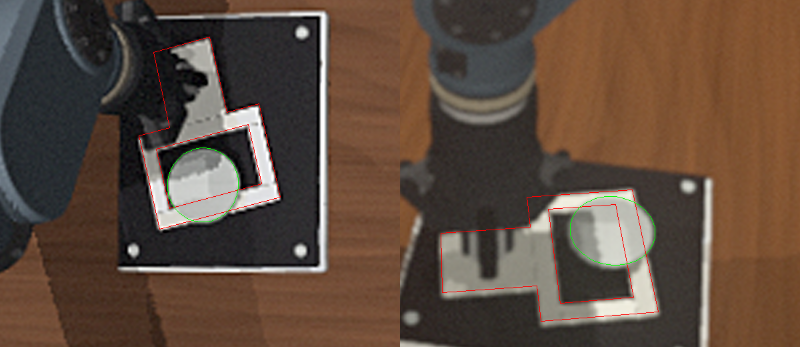

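The plate is level, the head covers the nose bar and the stud is inside the eye. I'll lower 2 mm, open part way and rise.

drive_tool(commands=[[[0,0,0.001,0,0,0,1],[0,0,0.001,0,0,0,1],[0,0,0,0,0,0,0.55],[0,0,0,0,0,0,0.55],[0,0,0,0,0,0,0.55],[0,0,0,0,0,0,0.55],[0,0,0,0,0,0,0.55],[0,0,0,0,0,0,0.55]]])

```text
time_s: 8.92
tool_pos: [0.5545, 0.2781, 0.0345]
tool_rot: [-0.001, 0.602, 0.798, 0.0]
force: [0.0, 0.4, 0.2]
finger_gap: 0.0382
grasp_force: 0.0
```

drive_tool(commands=[[[0,0,-0.01,0,0,0,0.55],[0,0,-0.015,0,0,0,0.55],[0,0,-0.025,0,0,0,0.55],[0,0,-0.035,0,0,0,0.55],[0,0,-0.035,0,0,0,0.55],[0,0,-0.035,0,0,0,0.55],[0,0,-0.035,0,0,0,0.55],[0,0,0,0,0,0,0.55]]])

```text
time_s: 9.58
tool_pos: [0.5591, 0.2795, 0.2334]
tool_rot: [0.004, 0.602, 0.798, 0.007]
force: [2.2, 0.4, -0.7]
finger_gap: 0.0385
grasp_force: 0.0
```

```bash
sed -i 's/E,P=model(p,Q,.011);/E=np.array([.478,.256,.022]);P=model(p,toolR(.278,0),.011)[1];/' ov.py; python3 ov.py b5.png
```

```text
E [0.478 0.256 0.022] tilt 0.0 yaw 0.2780000000000001
```

View pics/b5.png

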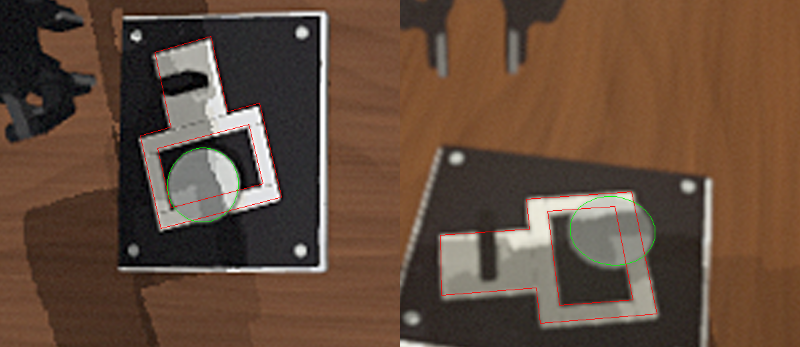

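The plate lies flat on the stage. Its outline matches the model at z = 22 mm, it is held under the head, and the gripper is clear of it.

```bash
python3 -c "
from plant import job_done; print(job_done())"
```

```text
the job is handed in; nothing more can be done
None
```

The finger-rest plate lies flat on the stage with the stud inside its eye and the nose bar held under the head, the gripper is clear, the spare plate and bottle were not touched, and the job is handed in at about 10 s; `job_done()` returned no verdict.

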